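Gauge the adapter sleeves, load the carrier and latch its keeper bar

TASK

Some of these centrifuge adapter sleeves have shrunk in the autoclave: try each one on the gauge pin, in the order white, yellow, green, blue, black (some colours may be missing). Stand every sleeve that slides all the way down in a pocket of the carrier and every one that stops short upright in the red tray, and when all are sorted swing the yellow keeper bar shut over the carrier until it is past its spring ball and fully home against its stop. Do not knock over the brown bottle.

Things in the scene. Friction and masses are not known exactly. Their poses are not given: they have to be found in the camera images.
- sleeve_white_mid (a point): the white adapter sleeve, a plastic tube standing upright: 44 mm outside diameter, 56 mm tall, 55 to 95 g, open through, same both ways up. Point at its centre, 28 mm above its lower end, z along the tube. Mouths 25 mm wide, 8 mm deep; the throat between them decides if it passes the gauge. Only colours differ outside; 4 or 5 are present, 2 or 3 of those pass
- sleeve_yellow_mid (a point): the yellow adapter sleeve, a plastic tube standing upright: 44 mm outside diameter, 56 mm tall, 55 to 95 g, open through, same both ways up. Point at its centre, 28 mm above its lower end, z along the tube. Mouths 25 mm wide, 8 mm deep; the throat between them decides if it passes the gauge. Only colours differ outside; 4 or 5 are present, 2 or 3 of those pass
- sleeve_green_mid (a point): the green adapter sleeve, a plastic tube standing upright: 44 mm outside diameter, 56 mm tall, 55 to 95 g, open through, same both ways up. Point at its centre, 28 mm above its lower end, z along the tube. Mouths 25 mm wide, 8 mm deep; the throat between them decides if it passes the gauge. Only colours differ outside; 4 or 5 are present, 2 or 3 of those pass
- sleeve_blue_mid (a point): the blue adapter sleeve, a plastic tube standing upright: 44 mm outside diameter, 56 mm tall, 55 to 95 g, open through, same both ways up. Point at its centre, 28 mm above its lower end, z along the tube. Mouths 25 mm wide, 8 mm deep; the throat between them decides if it passes the gauge. Only colours differ outside; 4 or 5 are present, 2 or 3 of those pass
- sleeve_black_mid (a point): the black adapter sleeve, a plastic tube standing upright: 44 mm outside diameter, 56 mm tall, 55 to 95 g, open through, same both ways up. Point at its centre, 28 mm above its lower end, z along the tube. Mouths 25 mm wide, 8 mm deep; the throat between them decides if it passes the gauge. Only colours differ outside; 4 or 5 are present, 2 or 3 of those pass
- gauge: go-gauge, fixed: dark steel disc foot 68 mm wide, 10 mm thick, with one bright upright pin, 17 mm diameter, tip 60 mm above the worktop, tapering to 10 mm over the last 7 mm. Origin on the worktop under the pin, z up. A good sleeve (21 mm throat) slides down till its lower end rests on the foot; a shrunk one (14 mm throat) stops on the tip, lower end about 49 mm above the worktop
- reject_tray: shallow open red tray, fixed: 150 mm (its x) by 86 mm (its y), 20 mm high, walls and floor 4 mm thick; origin under its centre on the worktop. Room for two sleeves standing side by side along x
- carrier: adapter carrier, fixed: aluminium base plate 310 mm (its x) by 74 mm (its y), three square pockets in a row along x, round hinge post 22 mm wide, 65 mm high, 140 mm from the centre at the -x end, dark catch post 26 x 34 mm, 61 mm high, 125 mm from the centre at the +x end, with a stop tab to 72 mm on its -y edge. Origin under the plate's centre on the worktop, z up
- pocket_1 (a point): centre of the floor of pocket 1 of the carrier (1 nearest the hinge, 3 nearest the catch), 6 mm above the worktop. Pocket 53 mm square, sides along the carrier's x and y, grey walls 13 mm high above its floor, pockets 60 mm apart; a seated sleeve's top is 62 mm above the worktop
- pocket_2 (a point): centre of the floor of pocket 2 of the carrier (1 nearest the hinge, 3 nearest the catch), 6 mm above the worktop. Pocket 53 mm square, sides along the carrier's x and y, grey walls 13 mm high above its floor, pockets 60 mm apart; a seated sleeve's top is 62 mm above the worktop
- pocket_3 (a point): centre of the floor of pocket 3 of the carrier (1 nearest the hinge, 3 nearest the catch), 6 mm above the worktop. Pocket 53 mm square, sides along the carrier's x and y, grey walls 13 mm high above its floor, pockets 60 mm apart; a seated sleeve's top is 62 mm above the worktop
- hinge_axis (a point): point on the keeper bar's vertical hinge axis, in mid thickness of the bar, 70 mm above the worktop. The yellow bar is 276 mm long, 16 mm wide, 8 mm thick; its underside is 66 mm above the worktop, 4 mm above seated sleeves
- keeper_bar (a joint): swing of the bar, rad: 0 = shut, bar along the carrier's +x over the pockets; grows anticlockwise seen from above, to 1.4 (toward the carrier's +y). Starts at 1.1 to 1.3, stays where left (under 1 N at the knob). From about 0.11 rad down it rides over a sprung ball on the catch post (about 4 to 6 N at the knob), then snaps onto its stop at 0 with the ball up behind it; left on the ball it is not shut
- bar_knob (a point): middle of the upright black round knob on the keeper bar, 16 mm in diameter, 38 mm tall (from 74 to 112 mm above the worktop), centre about 96 mm up, 235 mm from the hinge axis; it moves with the bar
- stain_bottle_mid (a point): brown reagent bottle with blue cap, 38 mm wide and 70 mm tall, a bystander beyond the gauge; point half-way up. Above this side hangs a wall cabinet: underside 0.58 m above the worktop, front at x = 0.59 m, left end at y = 0.04 m; keep the forearm clear of it, travel low and near
Not all that is in view belongs to the job. There is more than one size of the part that bears sleeve_blue_mid; the job needs the largest.

How it is judged (in metres and radians):
On the way, in this order (a step that is already met when the one before it is completed fails the run):
1. the white sleeve is tried on the gauge pin (horizontal distance between sleeve_white_mid and gauge below 0.007 m and z of sleeve_white_mid in the frame of gauge below 0.084 m and angle between sleeve_white_mid's own z axis and vertical below 0.15 rad), for 0.1 s.
2. the yellow sleeve is tried on the gauge pin (horizontal distance between sleeve_yellow_mid and gauge below 0.007 m and z of sleeve_yellow_mid in the frame of gauge below 0.084 m and angle between sleeve_yellow_mid's own z axis and vertical below 0.15 rad), for 0.1 s.
3. the green sleeve is tried on the gauge pin (horizontal distance between sleeve_green_mid and gauge below 0.007 m and z of sleeve_green_mid in the frame of gauge below 0.084 m and angle between sleeve_green_mid's own z axis and vertical below 0.15 rad), for 0.1 s.
4. the blue sleeve is tried on the gauge pin (horizontal distance between sleeve_blue_mid and gauge below 0.007 m and z of sleeve_blue_mid in the frame of gauge below 0.084 m and angle between sleeve_blue_mid's own z axis and vertical below 0.15 rad), for 0.1 s.
5. the black sleeve is tried on the gauge pin (horizontal distance between sleeve_black_mid and gauge below 0.007 m and z of sleeve_black_mid in the frame of gauge below 0.084 m and angle between sleeve_black_mid's own z axis and vertical below 0.15 rad), for 0.1 s.
6. with the bar still open, every sleeve that passes stands in a pocket of the carrier and every shrunk one in the red tray (angle between each of sleeve_white_mid, sleeve_yellow_mid, sleeve_green_mid, sleeve_blue_mid, sleeve_black_mid's own z axis and vertical below 0.12 rad and ((horizontal distance between sleeve_white_mid and pocket_1 below 0.008 m and z of sleeve_white_mid in the frame of pocket_1 below 0.032 m) or (horizontal distance between sleeve_white_mid and pocket_2 below 0.008 m and z of sleeve_white_mid in the frame of pocket_2 below 0.032 m) or (horizontal distance between sleeve_white_mid and pocket_3 below 0.008 m and z of sleeve_white_mid in the frame of pocket_3 below 0.032 m)) and x of sleeve_yellow_mid in the frame of reject_tray between -0.06 and 0.06 m and y of sleeve_yellow_mid in the frame of reject_tray between -0.03 and 0.03 m and z of each of sleeve_yellow_mid, sleeve_blue_mid in the frame of reject_tray below 0.037 m and ((horizontal distance between sleeve_green_mid and pocket_1 below 0.008 m and z of sleeve_green_mid in the frame of pocket_1 below 0.032 m) or (horizontal distance between sleeve_green_mid and pocket_2 below 0.008 m and z of sleeve_green_mid in the frame of pocket_2 below 0.032 m) or (horizontal distance between sleeve_green_mid and pocket_3 below 0.008 m and z of sleeve_green_mid in the frame of pocket_3 below 0.032 m)) and x of sleeve_blue_mid in the frame of reject_tray between -0.06 and 0.06 m and y of sleeve_blue_mid in the frame of reject_tray between -0.03 and 0.03 m and ((horizontal distance between sleeve_black_mid and pocket_1 below 0.008 m and z of sleeve_black_mid in the frame of pocket_1 below 0.032 m) or (horizontal distance between sleeve_black_mid and pocket_2 below 0.008 m and z of sleeve_black_mid in the frame of pocket_2 below 0.032 m) or (horizontal distance between sleeve_black_mid and pocket_3 below 0.008 m and z of sleeve_black_mid in the frame of pocket_3 below 0.032 m)) and value of joint keeper_bar above 0.3 rad), for 0.2 s.
7. the keeper bar is swung shut past its spring ball, onto its stop (value of joint keeper_bar below 0.015 rad), for 0.2 s.
At the end, for the whole second after the job is handed in: every sleeve that passes the pin stands upright (within 7 degrees) on the floor of a carrier pocket, within 8 mm of the pocket's centre; every shrunk sleeve stands upright on the floor of the red tray; all at rest; the keeper bar is within 0.015 rad of fully shut, behind its spring ball (angle between each of sleeve_white_mid, sleeve_yellow_mid, sleeve_green_mid, sleeve_blue_mid, sleeve_black_mid's own z axis and vertical below 0.12 rad and ((horizontal distance between sleeve_white_mid and pocket_1 below 0.008 m and z of sleeve_white_mid in the frame of pocket_1 below 0.032 m) or (horizontal distance between sleeve_white_mid and pocket_2 below 0.008 m and z of sleeve_white_mid in the frame of pocket_2 below 0.032 m) or (horizontal distance between sleeve_white_mid and pocket_3 below 0.008 m and z of sleeve_white_mid in the frame of pocket_3 below 0.032 m)) and x of sleeve_yellow_mid in the frame of reject_tray between -0.06 and 0.06 m and y of sleeve_yellow_mid in the frame of reject_tray between -0.03 and 0.03 m and z of each of sleeve_yellow_mid, sleeve_blue_mid in the frame of reject_tray below 0.037 m and ((horizontal distance between sleeve_green_mid and pocket_1 below 0.008 m and z of sleeve_green_mid in the frame of pocket_1 below 0.032 m) or (horizontal distance between sleeve_green_mid and pocket_2 below 0.008 m and z of sleeve_green_mid in the frame of pocket_2 below 0.032 m) or (horizontal distance between sleeve_green_mid and pocket_3 below 0.008 m and z of sleeve_green_mid in the frame of pocket_3 below 0.032 m)) and x of sleeve_blue_mid in the frame of reject_tray between -0.06 and 0.06 m and y of sleeve_blue_mid in the frame of reject_tray between -0.03 and 0.03 m and ((horizontal distance between sleeve_black_mid and pocket_1 below 0.008 m and z of sleeve_black_mid in the frame of pocket_1 below 0.032 m) or (horizontal distance between sleeve_black_mid and pocket_2 below 0.008 m and z of sleeve_black_mid in the frame of pocket_2 below 0.032 m) or (horizontal distance between sleeve_black_mid and pocket_3 below 0.008 m and z of sleeve_black_mid in the frame of pocket_3 below 0.032 m)) and value of joint keeper_bar below 0.015 rad and velocity of joint keeper_bar below 0.05 rad/s and linear speed of each of sleeve_white, sleeve_yellow, sleeve_green, sleeve_blue, sleeve_black below 0.03 m/s); the robot touches nothing.
It fails at once if the brown bottle is knocked over (angle between stain_bottle_mid's own z axis and vertical above 0.6 rad).
Of sleeve_white, sleeve_yellow, sleeve_green, sleeve_blue, sleeve_black only 4 to 5 are there at a start; the rules pass over those that are not, and their reading is None.
At some moment in a run one of sleeve_white, sleeve_yellow, sleeve_green, sleeve_blue, sleeve_black may be knocked a few centimetres aside while the robot is not near it.
It also fails if it takes over 210 s, if anything falls off the work surface, if the arm or the gripper's body presses on something with over 40 N, if the wrist force passes 120 N, or if a joint passes its speed limit or range.

ROBOT

A 6-joint arm with a two-finger parallel gripper is mounted at the origin on a cart in front of the work surface, level with it; the furniture and walls round the work are solid. World frame = base frame: x ahead of the robot, y to its left, z up, the work surface at z = 0. Lengths are in m, angles in degrees, forces in N, time in s.
With the tool pointing down it reaches from about 0.3 to 0.75 m from the base axis. Payload 8.5 kg.
Tool frame: the origin (TCP) lies between the finger pads; the fingertips stand 19 mm ahead of it and the grasp point (between the pads) is the TCP; z points along the fingers, y is the line along which they close (so a half turn about z gives the same grasp; the last joint's range is limited). The gripper opens to 85 mm and grips with 20 to 120 N. Pads are 22 mm wide; open, the fingers measure 114 mm over their backs; the gripper's body (76 mm by 85 mm) begins 54 mm behind the grasp point. The pads swing forward as they close: fully open they stand 13 mm farther back than shut.
Start: joints at [56.19, 21.807, 74.336, -0, 83.858, -12.336], TCP at [0.201, 0.512, 0.25] pointing down, gripper open.
Joint ranges: [-178.18, 178.18], [-50.72, 133.34], [12.68, 142.11], [-81.47, 261.47], [9.98, 163.14], [-165.26, 165.26]. Speed limits (degrees/s): [136.94, 136.94, 180, 180, 180, 180].

INTERFACE

Orientations are given as a 3x3 rotation matrix whose columns are the frame's x, y, z axes.
In Python, from rig import env, optics gives the robot as it stands.
- The arm moves only by the tool arm_command, never from a script. Its argument "commands" is one flat list of numbers, 7 for each row, row after row: the closure, from -1 (fully open) to 1 (shut), so that 0 is half open, then the shift along the tool's x, y, z as a fraction of full scale, then the turn, a rotation vector about the tool's x, y, z as a fraction of full scale. A call has 1 to 12 rows; each row is the pose to reach, as a shift and turn from the pose commanded when the call began, along the tool's axes at that moment; what a row does not reach only later rows make up. Full scale, the value 1, is 500 mm for a shift and 120 degrees for a turn. A row lasts 1/12 s, in which the tool goes at most 41.7 mm and 7.16 degrees, less where a joint would pass 70% of its speed; a pose out of reach is approached as far as the arm can. A call with a number of a shift or a turn outside -1 to 1 is refused whole. A call with a gripper value outside its range is refused whole. The fingers move at their own pace and stop on an object; "newtons" is the grip in N (left out, the last holds). Time passes only in rows, so rows that repeat a pose let the fingers close. It gives the time, the measured TCP pose, the force, the opening and the grip force at its end, in the units of the state.
- env.observe(): the state, without advancing time (a new reading comes with each control period).
- optics.get_image(name): name is "side" or "top"; returns a dict with "image" (480x640x3 uint8, red, green, blue), "intrinsics" (3x3 intrinsics, pixels), "k1" (the pictures are not rectified: a ray, as slopes to the right and down, at radius r is drawn at 1 + k1 r^2 times it, then the intrinsics apply), "origin" and "orientation" of the camera in the world. Camera axes: x right, y down, z forward; pixel columns grow to the right and rows downward; lengths in m; the calibration is good to about 2 mm. A picture is of the moment at which its call begins. There is no depth.
- env.close_job(): hands the job in; it is judged then, once.
The state is a dict: "time_s": time; "q": joint angles; "qvel": joint speeds; "joint_efforts": joint torques, N m; "position": TCP position; "tool_rot": TCP orientation; "ft_force": force on the tool from outside, world axes, zero at the start; "wrist_torque": the same for the moment, N m; "grip_width": finger opening in m; "gripper_force": force on a finger pad.
Only numpy, scipy, OpenCV 4.12 (cv2) and the standard library are available. Lean on these libraries where they do the work, as an engineer would, in place of code of your own. Each camera call takes 0.05 s, during which the arm holds its last target. There are 200 camera calls.

## Working session

There is one attempt and no reset: what is moved stays moved. The work goes in short steps, Python scripts to look and compute and a tool call to move; the robot and the scene stay as the last step left them, time stands still between calls to the robot, and variables do not carry over. Pictures are saved under pics/ and viewed, at most 14 in all, crops included, and the job is handed in when it is done.

Besides the shell and the picture viewer there is one more tool, called after "Request:" by a JSON object that holds its "op" and its "data", one argument or row to a line. arm_command: Moves the arm, as the interface text tells. Shift numbers are shares of 500 mm and turn numbers shares of 120 degrees, none past 1 either way. Its arguments: {"type":"object","properties":{"commands":{"type":"array","items":{"type":"number"}},"newtons":{"type":"number"}},"required":["commands"]}

```bash
mkdir -p pics; cat > h.py <<'E'
import numpy as np, cv2
from rig import env, optics
def snap(cam,name=None,crop=None,scale=1):
    d=optics.get_image(cam); im=d["image"][:,:,::-1].copy()
    if name:
        c=im
        if crop: x0,y0,x1,y1=crop; c=im[y0:y1,x0:x1]
        if scale!=1: c=cv2.resize(c,None,fx=scale,fy=scale,interpolation=cv2.INTER_CUBIC)
        cv2.imwrite("pics/"+name,c)
    return d,im
def cal(d):
    return np.array(d["intrinsics"]),float(d["k1"]),np.array(d["origin"]),np.array(d["orientation"])
def p2w(d,u,v,z):
    K,k,o,R=cal(d); dist=np.array([k,0,0,0,0.])
    s=cv2.undistortPoints(np.array([[[u,v]]],float),K,dist)[0,0]
    r=R@np.array([s[0],s[1],1]); return o+r*(z-o[2])/r[2]
def w2p(d,P):
    K,k,o,R=cal(d); P=np.atleast_2d(P); c=(P-o)@R
    return cv2.projectPoints(c,np.zeros(3),np.zeros(3),K,np.array([k,0,0,0,0.]))[0][:,0]
E
python3 - <<'E'
from h import *
for c in("top","side"):
    d,im=snap(c,c+"0.png"); print(c,cal(d))
s=env.observe();print({k:np.round(v,3) for k,v in s.items()})
E
```

```text
top (array([[551.4534333 ,   0.        , 313.92365687],
       [  0.        , 551.4534333 , 241.30569675],
       [  0.        ,   0.        ,   1.        ]]), 0.02814374627359911, array([ 0.40100548, -0.13616383,  1.3588569 ]), array([[-0.01858688, -0.99706507,  0.0742682 ],
       [-0.99980397,  0.01802822, -0.00818562],
       [ 0.00682267, -0.07440578, -0.99720471]]))
side (array([[438.33995014,   0.        , 323.30997744],
       [  0.        , 438.33995014, 243.60391901],
       [  0.        ,   0.        ,   1.        ]]), -0.10242132030106502, array([ 0.0821433, -0.8096898,  0.6750897]), array([[ 0.83729635, -0.31376561,  0.4477566 ],
       [-0.54664039, -0.4967546 ,  0.67410619],
       [ 0.01091381, -0.80918849, -0.58744777]]))
{'time_s': np.float64(0.1), 'q': array([ 5.6189e+01,  2.1837e+01,  7.4380e+01, -1.0000e-03,  8.3858e+01,
       -1.2335e+01]), 'qvel': array([ 0.009, -0.105, -0.148, -0.106,  0.011,  0.096]), 'joint_efforts': array([ 3.0000e-03, -4.4922e+01, -2.3165e+01, -0.0000e+00,  4.0000e-03,
        0.0000e+00]), 'position': array([0.201, 0.512, 0.25 ]), 'tool_rot': array([[-0.931,  0.366, -0.001],
       [ 0.366,  0.931, -0.001],
       [ 0.   , -0.001, -1.   ]]), 'ft_force': array([-0.681, -0.484, -0.287]), 'wrist_torque': array([-0.026,  0.065, -0.027]), 'gripper_force': np.float64(0.0), 'grip_width': np.float64(0.086)}
```

View pics/top0.png

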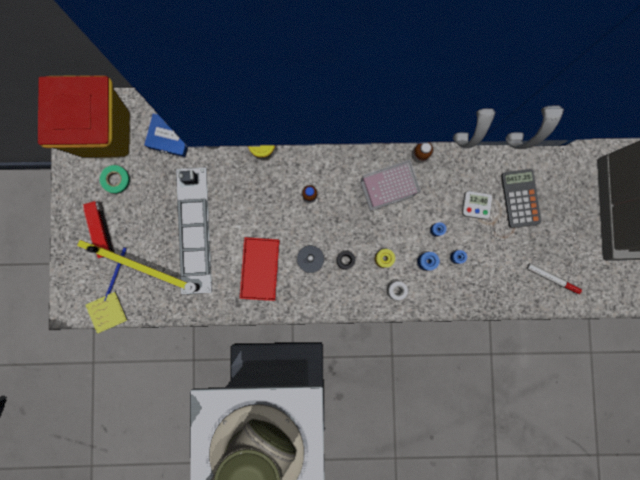

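View pics/side0.png

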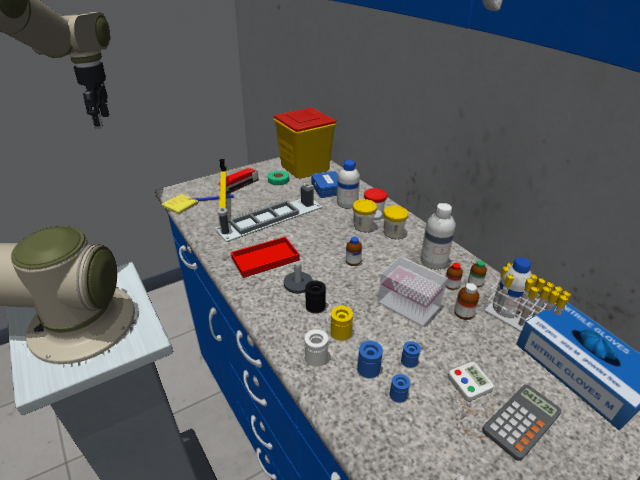

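The green ring at (114,179) is a flat tape ring and not a sleeve, so green is missing. The other sleeves in the top view are white (398,290), yellow (386,258) and black (346,260). For blue there are three candidates: (429,261), (439,229) and (459,257). The first is clearly the largest. The yellow jars at (262,148) and further back have lids, so they aren't sleeves. The gauge is at (310,259), the tray at (260,268), and the carrier hinge and catch at (190,287) and (190,177).

```bash
cat >> h.py <<'E'
def blob(im,lo,hi,box):
    x0,y0,x1,y1=box; h=cv2.cvtColor(im[y0:y1,x0:x1],cv2.COLOR_BGR2HSV)
    m=cv2.inRange(h,np.array(lo),np.array(hi)); n,l,st,c=cv2.connectedComponentsWithStats(m)
    i=1+np.argmax(st[1:,4]); ys,xs=np.where(l==i); pts=np.stack([xs,ys],1).astype(np.float32)
    (cx,cy),r=cv2.minEnclosingCircle(pts); return cx+x0,cy+y0,r,len(xs),st[i]
E
python3 - <<'E'
from h import *
d,im=snap("top","c1.png",(160,150,480,310),2.5)
d2,_=snap("side")
for n,lo,hi,b in (("blue",(100,100,40),(130,255,255),(415,245,443,278)),("blue2",(100,100,40),(130,255,255),(430,215,450,240)),("blue3",(100,100,40),(130,255,255),(449,245,472,268)),("yellow",(20,100,60),(35,255,255),(370,240,402,275)),("white",(0,0,150),(180,30,255),(384,276,412,304)),("black",(0,0,0),(180,255,55),(333,246,359,274)),
  ("tray",(0,150,60),(8,255,255),(230,225,290,310))):
    r=blob(im,lo,hi,b); w=p2w(d,r[0],r[1],.056 if n!="tray" else .02); print(n,np.round(r[:4],1),r[4],w.round(4),"diam",2*r[2]/551*1.3, "side",w2p(d2,w).round(0))
for n,u,v,z in(("gauge",310,259,.01),("hinge",190,287,.074),("catch",188,177,.061)):print(n,p2w(d,u,v,z).round(4))
E
```

```text
blue [428.  261.   10.4 294. ] [  3   7  21  18 294] [ 0.4465 -0.4156  0.056 ] diam 0.049265077455939485 side [[369. 348.]]
blue2 [438.  229.    7.6 157. ] [  1   8  15  13 157] [ 0.522  -0.4418  0.056 ] diam 0.03593697037324715 side [[409. 340.]]
blue3 [458.4 256.5   7.8 161. ] [  2   6  16  12 161] [ 0.4559 -0.4876  0.056 ] diam 0.03670868518780883 side [[399. 373.]]
yellow [384.6 258.2   9.9 282. ] [  5   9  20  19 282] [ 0.455  -0.3133  0.056 ] diam 0.04666018754297938 side [[341. 313.]]
white [401.  288.5  11.9 196. ] [  6   6  22  18 196] [ 0.3829 -0.3498  0.056 ] diam 0.056279670521481716 side [[320. 340.]]
black [344.9 260.5   8.3 106. ] [  4   7  17  16 106] [ 0.4513 -0.2192  0.056 ] diam 0.039005307233917735 side [[314. 287.]]
tray [ 259.   268.5   34.3 2087. ] [  10   13   39   62 2087] [ 0.4371 -0.0128  0.02  ] diam 0.1616286372965347 side [[264. 253.]]
gauge [ 0.4582 -0.1368  0.01  ]
hinge [0.3958 0.1421 0.074 ]
catch [0.656  0.1491 0.061 ]
```

View pics/c1.png

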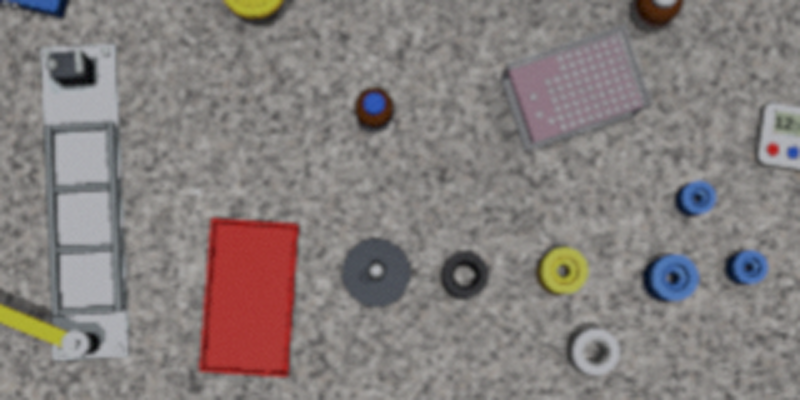

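The crop confirms the large blue ring at (672,277) and two small ones at (697,198) and (748,267). The gauge pin is at (376,270), and the tray and carrier are both clear. I'll work out the targets and start the transit.

```bash
cat >> h.py <<'E'
from scipy.spatial.transform import Rotation as Ro
RT=np.array([[-1,0,0],[0,1,0],[0,0,-1.]])
def go(t,R=RT):
    s=env.observe(); A=np.array(s["tool_rot"]); 
    sh=A.T@(np.array(t)-s["position"])/.5; tr=Ro.from_matrix(A.T@R).as_rotvec(degrees=True)/120
    print("go",t,"shift",sh.round(3),"turn",tr.round(3))
E
python3 - <<'E'
from h import *
d,im=snap("top")
f=lambda u,v,z:p2w(d,160+(u+.5)/2.5-.5,150+(v+.5)/2.5-.5,z)[:2]
c=[f(*q,.004) for q in((42,46),(115,44),(127,356),(53,358))]
C=np.mean(c,0);print("carrier",C,"corners",np.round(c,4).tolist())
ax=(c[0]+c[1]-c[2]-c[3]);L=np.linalg.norm(ax)/2;ax/=2*L;print("len",L,"ax",ax)
for k in(-60,0,60):print("pocket",C+ax*k/1e3)
print("hinge calc",C-ax*.14,"meas",f(73,343,.074))
print("floors",[f(*q,.006).round(4) for q in((88,280),(84,218),(82,157))])
t=[f(*q,.02) for q in((211,218),(298,225),(287,375),(201,370))];print("tray",np.mean(t,0),np.round(t,4).tolist())
print("gauge foot",f(376,272,.01),"pin tip",f(376,269.5,.06))
for n,q in dict(blue=(671,277),yellow=(563.5,270),white=(595,351),black=(464.5,274.5)).items(): print(n,f(*q,.03).round(4),"(top rim)",f(*q,.056).round(4))
go((.40,.10,.25))
E
```

```text
carrier [0.5361709  0.14861815] corners [[0.69, 0.1899], [0.6909, 0.1178], [0.3822, 0.1074], [0.3817, 0.1793]]
len 0.3086989857286431 ax [0.99942614 0.03387305]
pocket [0.47620533 0.14658577]
pocket [0.5361709  0.14861815]
pocket [0.59613647 0.15065054]
hinge calc [0.39625124 0.14387593] meas [0.39611118 0.14462388]
floors [array([0.457 , 0.1448]), array([0.518 , 0.1486]), array([0.5783, 0.1504])]
tray [ 0.43735363 -0.01386685] [[0.5145, 0.0225], [0.5062, -0.062], [0.3611, -0.0494], [0.3676, 0.0334]]
gauge foot [ 0.45944882 -0.13709669] pin tip [ 0.45963957 -0.13710469]
blue [ 0.4486 -0.4214] (top rim) [ 0.4477 -0.4158]
yellow [ 0.4572 -0.318 ] (top rim) [ 0.4561 -0.3144]
white [ 0.3789 -0.346 ] (top rim) [ 0.3793 -0.3419]
black [ 0.4546 -0.2224] (top rim) [ 0.4536 -0.2207]
go (0.4, 0.1, 0.25) shift [-0.671 -0.621  0.   ] turn [-0.    -0.    -0.179]
```

Request:
{"op": "arm_command", "data": {
  "commands": [-0.4,-0.67,-0.62,0,0,0,-0.179,-0.4,-0.67,-0.62,0,0,0,-0.179,-0.4,-0.67,-0.62,0,0,0,-0.179,-0.4,-0.67,-0.62,0,0,0,-0.179,-0.4,-0.67,-0.62,0,0,0,-0.179,-0.4,-0.67,-0.62,0,0,0,-0.179,-0.4,-0.67,-0.62,0,0,0,-0.179,-0.4,-0.67,-0.62,0,0,0,-0.179,-0.4,-0.67,-0.62,0,0,0,-0.179,-0.4,-0.67,-0.62,0,0,0,-0.179,-0.4,-0.67,-0.62,0,0,0,-0.179,-0.4,-0.67,-0.62,0,0,0,-0.179]
}}

```text
time_s: 1.25
position: [0.4017, 0.0963, 0.2503]
tool_rot: [[-1.0, 0.005, 0.001], [0.005, 1.0, -0.001], [-0.001, -0.001, -1.0]]
ft_force: [0.1, -0.2, 0.5]
grip_width: 0.06
gripper_force: 0.0
```

Request:
{"op": "arm_command", "data": {
  "commands": [-0.4,0.04,-0.89,0.1,0,0,0,-0.4,0.04,-0.89,0.1,0,0,0,-0.4,0.04,-0.89,0.1,0,0,0,-0.4,0.04,-0.89,0.1,0,0,0,-0.4,0.04,-0.89,0.1,0,0,0,-0.4,0.04,-0.89,0.1,0,0,0,-0.4,0.04,-0.89,0.1,0,0,0,-0.4,0.04,-0.89,0.1,0,0,0,-0.4,0.04,-0.89,0.1,0,0,0,-0.4,0.04,-0.89,0.1,0,0,0,-0.4,0.04,-0.89,0.1,0,0,0,-0.4,0.04,-0.89,0.1,0,0,0]
}}

```text
time_s: 2.25
position: [0.379, -0.3491, 0.1991]
tool_rot: [[-1.0, 0.004, -0.0], [0.004, 1.0, -0.001], [0.0, -0.001, -1.0]]
ft_force: [-0.9, 0.8, -0.3]
grip_width: 0.06
gripper_force: 0.0
```

```bash
python3 - <<'E'
from h import *
d,im=snap("side","s1.png",(220,200,480,420),3)
go((.379,-.346,.12)); go((.379,-.346,.04))
print(env.observe()["position"],w2p(d,[[.379,-.346,.056],[.457,-.318,.056],[.4546,-.2224,.056],[.4486,-.4214,.056],[.459,-.137,.06]]).round(1))
E
```

```text
go (0.379, -0.346, 0.12) shift [0.    0.001 0.159] turn [ 0.    -0.    -0.001]
go (0.379, -0.346, 0.04) shift [0.    0.    0.319] turn [ 0.    -0.    -0.001]
[ 0.37923899 -0.34632982  0.19937721] [[317.  339.3]
 [342.7 314.1]
 [315.8 287.3]
 [371.7 350. ]
 [297.1 263.8]]
```

View pics/s1.png

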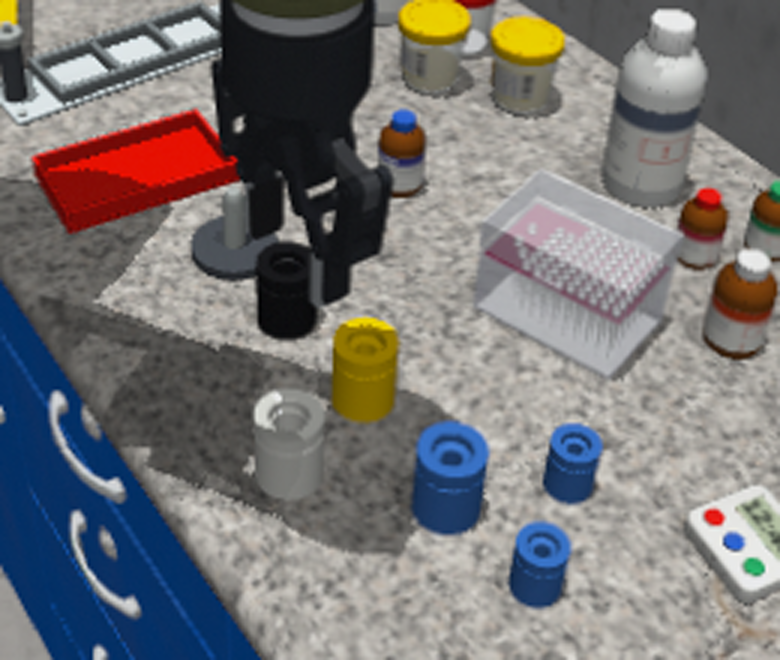

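The side crop shows the tops of the white sleeve at (290,410), yellow (365,340), black (287,262) and blue (451,450), with the pin tip at (236,190). All sit within 3 px of their predicted positions.

```bash
python3 - <<'E'
from h import *
d,im=snap("side")
for n,u,v,z in(("white",316.7,336.7,.056),("yellow",341.7,313.3,.056),("black",315.7,287.3,.056),("blue",370.3,350,.056),("pin",298.5,263,.06)):print(n,p2w(d,u,v,z).round(4))
E
```

```text
white [ 0.3819 -0.3403  0.056 ]
yellow [ 0.4565 -0.3152  0.056 ]
black [ 0.4544 -0.2224  0.056 ]
blue [ 0.4465 -0.42    0.056 ]
pin [ 0.4631 -0.1363  0.06  ]
```

Request:
{"op": "arm_command", "data": {
  "commands": [-0.4,-0.003,0.006,0.1,0,0,0,-0.4,-0.003,0.006,0.17,0,0,0,-0.4,-0.003,0.006,0.24,0,0,0,-0.4,-0.003,0.006,0.3,0,0,0,-0.4,-0.003,0.006,0.319,0,0,0,-0.4,-0.003,0.006,0.319,0,0,0,1,-0.003,0.006,0.319,0,0,0,1,-0.003,0.006,0.319,0,0,0,1,-0.003,0.006,0.319,0,0,0,1,-0.003,0.006,0.319,0,0,0,1,-0.003,0.006,0.319,0,0,0,1,-0.003,0.006,0.319,0,0,0],
  "newtons": 30
}}

```text
time_s: 3.35
position: [0.3819, -0.3419, 0.0427]
tool_rot: [[-1.0, -0.0, 0.002], [-0.0, 1.0, -0.003], [-0.002, -0.003, -1.0]]
ft_force: [0.8, 1.3, 8.4]
grip_width: 0.0422
gripper_force: 31.3
```

Request:
{"op": "arm_command", "data": {
  "commands": [1,0,0,-0.08,0,0,0,1,0,0,-0.16,0,0,0,1,0,0,-0.22,0,0,0,1,0,0,-0.22,0,0,0,1,-0.03,0.08,-0.22,0,0,0,1,-0.06,0.16,-0.22,0,0,0,1,-0.09,0.23,-0.22,0,0,0,1,-0.12,0.31,-0.22,0,0,0,1,-0.15,0.38,-0.22,0,0,0,1,-0.16,0.412,-0.22,0,0,0,1,-0.16,0.412,-0.22,0,0,0,1,-0.16,0.412,-0.22,0,0,0]
}}

```text
time_s: 4.35
position: [0.4611, -0.1346, 0.151]
tool_rot: [[-1.0, -0.002, 0.0], [-0.002, 1.0, -0.0], [-0.0, -0.0, -1.0]]
ft_force: [-0.5, -0.7, -0.0]
grip_width: 0.0421
gripper_force: 31.5
```

```bash
python3 - <<'E'
from h import *
d,im=snap("side","s2.png",(220,160,400,340),3.3)
print({k:np.round(v,4) for k,v in env.observe().items() if k in("position","ft_force","grip_width")})
p=env.observe()["position"]
print(w2p(d,[[p[0],p[1],p[2]-.0427+h] for h in(0,.056)]).round(1),w2p(d,[.461,-.137,.06]))
E
```

```text
{'position': array([ 0.461 , -0.1356,  0.151 ]), 'ft_force': array([ 0.5657, -0.5963, -0.6363]), 'grip_width': np.float64(0.0424)}
[[297.  245.8]
 [296.4 224.4]] [[297.84704389 263.49181569]]
```

View pics/s2.png

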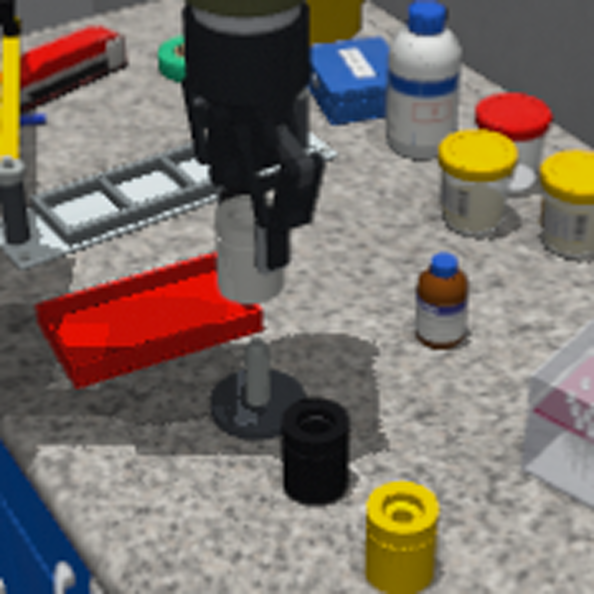

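The sleeve is held upright and appears about 3 mm left of the pin in the picture. Sleeve bottom is at (250,286) and the pin tip at (258,345). I'll correct for that and lower gently.

Request:
{"op": "arm_command", "data": {
  "commands": [1,-0.004,-0.003,0.03,0,0,0,1,-0.004,-0.003,0.06,0,0,0,1,-0.004,-0.003,0.08,0,0,0,1,-0.004,-0.003,0.095,0,0,0,1,-0.004,-0.003,0.105,0,0,0,1,-0.004,-0.003,0.112,0,0,0,1,-0.004,-0.003,0.117,0,0,0,1,-0.004,-0.003,0.122,0,0,0,1,-0.004,-0.003,0.126,0,0,0,1,-0.004,-0.003,0.126,0,0,0,1,-0.004,-0.003,0.126,0,0,0]
}}

```text
time_s: 5.32
position: [0.4632, -0.1368, 0.088]
tool_rot: [[-1.0, -0.0, 0.0], [-0.0, 1.0, -0.0], [-0.0, -0.0, -1.0]]
ft_force: [-0.8, 0.1, -0.7]
grip_width: 0.0423
gripper_force: 31.5
```

Request:
{"op": "arm_command", "data": {
  "commands": [1,0,0,0.01,0,0,0,1,0,0,0.02,0,0,0,1,0,0,0.03,0,0,0,1,0,0,0.04,0,0,0,1,0,0,0.05,0,0,0,1,0,0,0.056,0,0,0,1,0,0,0.062,0,0,0,1,0,0,0.062,0,0,0,1,0,0,0.062,0,0,0]
}}

```text
time_s: 6.07
position: [0.4631, -0.1368, 0.0567]
tool_rot: [[-1.0, -0.0, -0.0], [-0.0, 1.0, 0.0], [0.0, 0.0, -1.0]]
ft_force: [-1.7, 0.5, -1.3]
grip_width: 0.042
gripper_force: 31.5
```

Request:
{"op": "arm_command", "data": {
  "commands": [1,0,0,-0.07,0,0,0,1,0,0,-0.15,0,0,0,1,0,0,-0.22,0,0,0,1,0.002,0.07,-0.226,0,0,0,1,0.004,0.15,-0.226,0,0,0,1,0.006,0.23,-0.226,0,0,0,1,0.01,0.31,-0.226,0,0,0,1,0.01,0.39,-0.226,0,0,0,1,0.01,0.47,-0.226,0,0,0,1,0.01,0.54,-0.226,0,0,0,1,0.01,0.563,-0.226,0,0,0,1,0.01,0.563,-0.226,0,0,0]
}}

```text
time_s: 7.07
position: [0.4577, 0.147, 0.17]
tool_rot: [[-1.0, -0.004, 0.001], [-0.004, 1.0, 0.0], [-0.001, 0.0, -1.0]]
ft_force: [-0.4, -0.8, -0.2]
grip_width: 0.0426
gripper_force: 31.5
```

Request:
{"op": "arm_command", "data": {
  "commands": [1,0,0,0.05,0,0,0,1,0,0,0.1,0,0,0,1,0,0,0.13,0,0,0,1,0,0,0.15,0,0,0,1,0,0,0.15,0,0,0]
}}

```text
time_s: 7.48
position: [0.4574, 0.1434, 0.0932]
tool_rot: [[-1.0, 0.001, -0.004], [0.001, 1.0, -0.001], [0.004, -0.001, -1.0]]
ft_force: [-0.6, -0.2, -1.0]
grip_width: 0.0423
gripper_force: 31.5
```

```bash
python3 - <<'E'
from h import *
d,im=snap("side","s3.png",(200,160,340,260),5)
p=env.observe()["position"];print(p)
print(5*(w2p(d,[[p[0],p[1],p[2]-.0427+h] for h in(0,.056)])-[200,160]))
print(5*(w2p(d,[[.457,.1448,.006],[.518,.1486,.006],[.5783,.1504,.006]])-[200,160]))
E
```

```text
[0.45797702 0.14360945 0.09437173]
[[221.09114823 256.6383668 ]
 [211.28917419 165.79204773]]
[[226.2702308  326.71569245]
 [322.05888203 291.55574478]
 [414.23762208 259.93278913]]
```

View pics/s3.png

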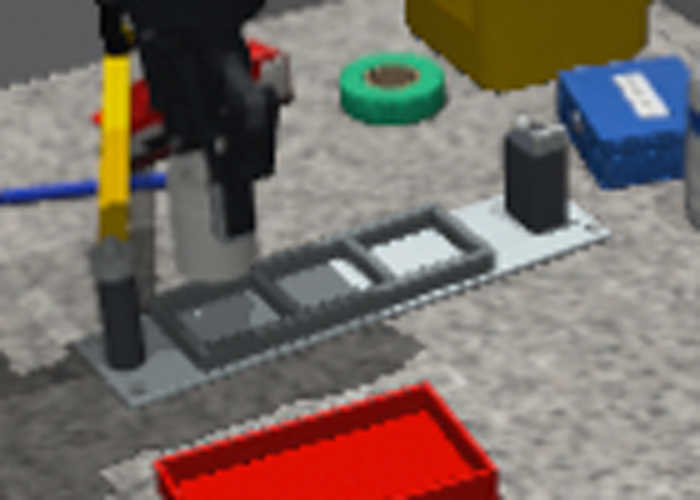

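The white sleeve's bottom centre is at about (215,257), roughly 2.5 mm toward −x of the TCP, and pocket 1 is at (226,327). I'll correct by 2 mm and lower it in.

Request:
{"op": "arm_command", "data": {
  "commands": [1,-0.004,0.002,0.02,0,0,0,1,-0.004,0.002,0.04,0,0,0,1,-0.004,0.002,0.06,0,0,0,1,-0.004,0.002,0.075,0,0,0,1,-0.004,0.002,0.085,0,0,0,1,-0.004,0.002,0.09,0,0,0,1,-0.004,0.002,0.09,0,0,0,1,-0.004,0.002,0.09,0,0,0]
}}

```text
time_s: 8.2
position: [0.4603, 0.1457, 0.0501]
tool_rot: [[-1.0, -0.0, 0.001], [-0.0, 1.0, 0.0], [-0.001, 0.0, -1.0]]
ft_force: [-0.4, -0.1, -0.5]
grip_width: 0.042
gripper_force: 31.5
```

Request:
{"op": "arm_command", "data": {
  "commands": [0.5,0,0,0,0,0,0,-0.1,0,0,0,0,0,0,-0.4,0,0,0,0,0,0,-0.4,0,0,0,0,0,0,-0.4,0,0,0,0,0,0,-0.4,0,0,-0.04,0,0,0,-0.4,0,0,-0.1,0,0,0,-0.4,0,0,-0.18,0,0,0,-0.4,0,0,-0.25,0,0,0,-0.4,0,0,-0.25,0,0,0]
}}

```text
time_s: 9.03
position: [0.4624, 0.146, 0.181]
tool_rot: [[-1.0, -0.0, 0.011], [-0.0, 1.0, 0.001], [-0.011, 0.001, -1.0]]
ft_force: [1.1, 0.0, 0.4]
grip_width: 0.0597
gripper_force: 0.0
```

Request:
{"op": "arm_command", "data": {
  "commands": [-0.4,0,-0.92,0,0,0,0,-0.4,0,-0.92,0,0,0,0,-0.4,0,-0.92,0,0,0,0,-0.4,0,-0.92,0,0,0,0,-0.4,0,-0.92,0,0,0,0,-0.4,0,-0.92,0,0,0,0,-0.4,0,-0.92,0,0,0,0,-0.4,0,-0.92,0,0,0,0,-0.4,0,-0.92,0,0,0,0,-0.4,0,-0.92,0,0,0,0,-0.4,0,-0.92,0,0,0,0,-0.4,0,-0.92,0,0,0,0]
}}

```text
time_s: 10.03
position: [0.4595, -0.3207, 0.1741]
tool_rot: [[-1.0, 0.005, 0.0], [0.005, 1.0, -0.002], [-0.0, -0.002, -1.0]]
ft_force: [-0.4, 0.8, -0.4]
grip_width: 0.0598
gripper_force: 0.0
```

```bash
python3 - <<'E'
from h import *
d,im=snap("side","s4.png",(180,180,440,400),3)
print(env.observe()["position"])
print(3*(w2p(d,[[.4565,-.3165,.056],[.4545,-.2224,.056],[.4475,-.4205,.056],[.457,.1448,.062]])-[180,180]))
go((.4565,-.3165,.04))
E
```

```text
[ 0.45955239 -0.31780391  0.17397379]
[[486.24251488 401.08133673]
 [407.21105674 321.83289129]
 [572.77437135 509.8532491 ]
 [190.03132074  83.86940163]]
go (0.4565, -0.3165, 0.04) shift [0.006 0.003 0.268] turn [-0.    -0.    -0.002]
```

View pics/s4.png

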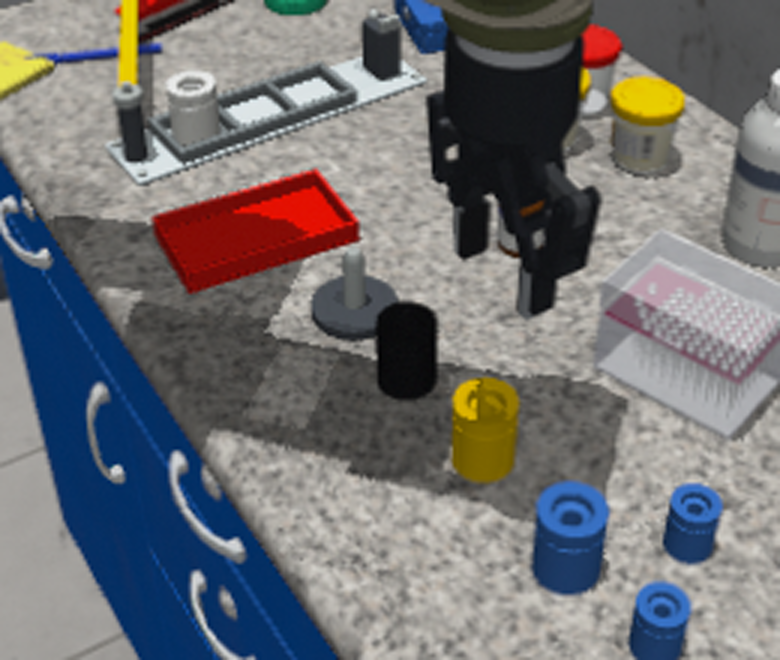

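The white sleeve stands in pocket 1 at (191,105). Yellow (485,400), black (407,320) and blue (571,509) haven't moved. Now I'll grasp yellow.

Request:
{"op": "arm_command", "data": {
  "commands": [-0.4,0.005,0.002,0.08,0,0,0,-0.4,0.005,0.002,0.16,0,0,0,-0.4,0.005,0.002,0.22,0,0,0,-0.4,0.005,0.002,0.26,0,0,0,-0.4,0.005,0.002,0.266,0,0,0,-0.4,0.005,0.002,0.266,0,0,0,1,0.005,0.002,0.266,0,0,0,1,0.005,0.002,0.266,0,0,0,1,0.005,0.002,0.266,0,0,0,1,0.005,0.002,0.266,0,0,0,1,0.005,0.002,0.266,0,0,0,1,0.005,0.002,0.266,0,0,0]
}}

```text
time_s: 11.08
position: [0.4583, -0.3137, 0.0435]
tool_rot: [[-1.0, -0.0, 0.002], [-0.0, 1.0, -0.002], [-0.002, -0.002, -1.0]]
ft_force: [0.3, 1.1, 6.9]
grip_width: 0.0434
gripper_force: 31.1
```

Request:
{"op": "arm_command", "data": {
  "commands": [1,0,0,-0.08,0,0,0,1,0,0,-0.16,0,0,0,1,0,0,-0.22,0,0,0,1,0,0,-0.22,0,0,0,1,-0.007,0.08,-0.22,0,0,0,1,-0.007,0.16,-0.22,0,0,0,1,-0.007,0.24,-0.22,0,0,0,1,-0.007,0.32,-0.22,0,0,0,1,-0.007,0.36,-0.22,0,0,0,1,-0.007,0.36,-0.22,0,0,0,1,-0.007,0.36,-0.22,0,0,0,1,-0.007,0.36,-0.22,0,0,0]
}}

```text
time_s: 12.08
position: [0.4613, -0.1338, 0.152]
tool_rot: [[-1.0, -0.0, 0.001], [-0.0, 1.0, -0.001], [-0.001, -0.001, -1.0]]
ft_force: [0.4, -0.2, -1.0]
grip_width: 0.0434
gripper_force: 31.3
```

```bash
cat >> h.py <<'E'
def held(name,off,tgt=None,zb=0):
    """side crop x3 around the held sleeve with predicted outline drawn off to the report only"""
    s=env.observe();p=np.array(s["position"]);d,im=snap("side")
    b=np.array([p[0],p[1],p[2]-off]); th=np.linspace(0,6.28,40)
    ring=lambda h:np.stack([b[0]+.022*np.cos(th),b[1]+.022*np.sin(th),np.full(40,b[2]+h)],1)
    r0=w2p(d,ring(0)); print("pos",p.round(4),"f",np.round(s["ft_force"],1),"bottom px x",r0[:,0].min(),r0[:,0].max(),"y",r0[:,1].max(),"pin",w2p(d,[.4605,-.137,.06]).round(1))
    return d,im
E
python3 - <<'E'
from h import *
d,im=held(None,.0435)
h=cv2.cvtColor(im,cv2.COLOR_BGR2HSV)[215:275,260:330]; m=cv2.inRange(h,np.array((18,120,40)),np.array((38,255,255)))
ys,xs=np.where(m); print("mask x",xs.min()+260,xs.max()+261,"y",ys.min()+215,ys.max()+216)
for y in range(0,60,4):
    x=np.where(m[y])[0]; print(y+215,(x.min()+260,x.max()+261) if len(x) else None,end=" ")
E
```

```text
pos [ 0.4613 -0.1338  0.152 ] f [ 0.4 -0.2 -1. ] bottom px x 286.6449192959274 306.74958398357273 y 251.36991184976293 pin [[297.7 263.6]]
mask x 286 306 y 218 252
215 None 219 (np.int64(290), np.int64(296)) 223 (np.int64(286), np.int64(297)) 227 (np.int64(286), np.int64(297)) 231 (np.int64(286), np.int64(297)) 235 (np.int64(286), np.int64(298)) 239 (np.int64(286), np.int64(298)) 243 (np.int64(286), np.int64(306)) 247 (np.int64(287), np.int64(305)) 251 (np.int64(294), np.int64(297)) 255 None 259 None 263 None 267 None 271 None
```

Held yellow matches its prediction within a pixel. Lowering gently onto the pin.

Request:
{"op": "arm_command", "data": {
  "commands": [1,-0.001,0,0.03,0,0,0,1,-0.001,0,0.06,0,0,0,1,-0.001,0,0.08,0,0,0,1,-0.001,0,0.095,0,0,0,1,-0.001,0,0.103,0,0,0,1,-0.001,0,0.109,0,0,0,1,-0.001,0,0.113,0,0,0,1,-0.001,0,0.117,0,0,0,1,-0.001,0,0.12,0,0,0,1,-0.001,0,0.124,0,0,0,1,-0.001,0,0.124,0,0,0]
}}

```text
time_s: 13.05
position: [0.4627, -0.1356, 0.0913]
tool_rot: [[-1.0, -0.001, 0.004], [-0.001, 1.0, -0.006], [-0.004, -0.006, -1.0]]
ft_force: [-1.8, -11.1, 2.7]
grip_width: 0.0432
gripper_force: 32.0
```

Request:
{"op": "arm_command", "data": {
  "commands": [1,0,-0.004,0,0,0,0,1,0,-0.006,0,0,0,0,1,0,-0.006,0,0,0,0,1,0,-0.006,0.006,0,0,0,1,0,-0.006,0.01,0,0,0,1,0,-0.006,0.01,0,0,0,1,0,-0.006,0.01,0,0,0]
}}

```text
time_s: 13.63
position: [0.4638, -0.137, 0.088]
tool_rot: [[-1.0, 0.0, 0.007], [0.0, 1.0, -0.003], [-0.007, -0.003, -1.0]]
ft_force: [-0.8, 2.9, 29.3]
grip_width: 0.0432
gripper_force: 31.3
```

The upward force is 29 N with the sleeve stopped at about 49 mm, so yellow is shrunk. It goes to the tray.

Request:
{"op": "arm_command", "data": {
  "commands": [1,0,0.002,-0.05,0,0,0,1,0,0.002,-0.1,0,0,0,1,0,0.002,-0.15,0,0,0,1,0.03,0.05,-0.15,0,0,0,1,0.06,0.12,-0.15,0,0,0,1,0.09,0.19,-0.15,0,0,0,1,0.118,0.25,-0.15,0,0,0,1,0.118,0.258,-0.15,0,0,0,1,0.118,0.258,-0.11,0,0,0,1,0.118,0.258,-0.05,0,0,0,1,0.118,0.258,-0.02,0,0,0,1,0.118,0.258,-0.02,0,0,0]
}}

```text
time_s: 14.63
position: [0.4016, -0.007, 0.0928]
tool_rot: [[-1.0, 0.0, -0.005], [0.0, 1.0, 0.002], [0.005, 0.002, -1.0]]
ft_force: [-0.3, 0.8, -1.1]
grip_width: 0.0432
gripper_force: 31.7
```

```bash
python3 - <<'E'
from h import *
d,im=held(None,.0395)
c=im[205:275,220:320]; cv2.imwrite("pics/s5.png",cv2.resize(c,None,fx=6,fy=6,interpolation=cv2.INTER_CUBIC))
E
```

```text
pos [ 0.4016 -0.007   0.0928] f [-0.3  0.8 -1.1] bottom px x 239.92523391576623 258.3276690929533 y 250.85759718715087 pin [[297.7 263.6]]
```

View pics/s5.png

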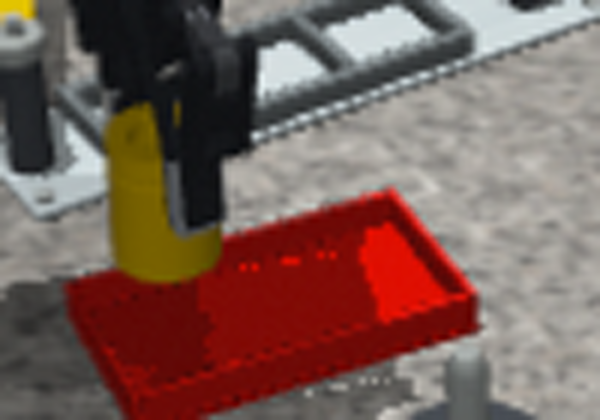

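Yellow hangs upright over the left half of the tray, bottom at (165,275). Lowering and releasing.

Request:
{"op": "arm_command", "data": {
  "commands": [1,-0.004,0,0.03,0,0,0,1,-0.004,0,0.06,0,0,0,1,-0.004,0,0.08,0,0,0,1,-0.004,0,0.09,0,0,0,1,-0.004,0,0.096,0,0,0,1,-0.004,0,0.1,0,0,0,1,-0.004,0,0.1,0,0,0]
}}

```text
time_s: 15.27
position: [0.405, -0.0075, 0.0461]
tool_rot: [[-1.0, -0.0, 0.002], [-0.0, 1.0, -0.001], [-0.002, -0.001, -1.0]]
ft_force: [-3.0, 0.4, 8.4]
grip_width: 0.0431
gripper_force: 32.2
```

Contact is 8 N, so it's seated. I'll release, rise, and move toward blue.

Request:
{"op": "arm_command", "data": {
  "commands": [0.4,0,0,0,0,0,0,-0.1,0,0,0,0,0,0,-0.25,0,0,0,0,0,0,-0.25,0,0,0,0,0,0,-0.25,0,0,-0.03,0,0,0,-0.3,0,0,-0.08,0,0,0,-0.4,0,0,-0.16,0,0,0,-0.4,0,0,-0.24,0,0,0,-0.4,0,0,-0.26,0,0,0,-0.4,0,0,-0.26,0,0,0]
}}

```text
time_s: 16.1
position: [0.4058, -0.0076, 0.1778]
tool_rot: [[-1.0, -0.0, 0.007], [-0.0, 1.0, -0.002], [-0.007, -0.002, -1.0]]
ft_force: [-0.1, 0.8, -0.2]
grip_width: 0.0601
gripper_force: 0.0
```

Request:
{"op": "arm_command", "data": {
  "commands": [-0.4,-0.09,-0.82,0,0,0,0,-0.4,-0.09,-0.82,0,0,0,0,-0.4,-0.09,-0.82,0,0,0,0,-0.4,-0.09,-0.82,0,0,0,0,-0.4,-0.09,-0.82,0,0,0,0,-0.4,-0.09,-0.82,0,0,0,0,-0.4,-0.09,-0.82,0,0,0,0,-0.4,-0.09,-0.82,0,0,0,0,-0.4,-0.09,-0.82,0,0,0,0,-0.4,-0.09,-0.82,0,0,0,0,-0.4,-0.09,-0.82,0,0,0,0,-0.4,-0.09,-0.82,0,0,0,0]
}}

```text
time_s: 17.1
position: [0.449, -0.4185, 0.1725]
tool_rot: [[-1.0, 0.002, -0.002], [0.002, 1.0, 0.003], [0.002, 0.002, -1.0]]
ft_force: [-0.4, 0.4, -0.3]
grip_width: 0.0598
gripper_force: 0.0
```

```bash
python3 - <<'E'
from h import *
d,im=snap("side","s6.png",(180,180,440,400),3)
print(env.observe()["position"])
print(3*(w2p(d,[[.4545,-.2224,.056],[.448,-.421,.056],[.457,.1448,.062],[.404,-.011,.060]])-[180,180]))
go((.4485,-.421,.041))
E
```

```text
[ 0.44918313 -0.41706257  0.17306883]
[[407.21105674 321.83289129]
 [573.93491767 510.04136872]
 [190.03132074  83.86940163]
 [211.5771906  190.79053868]]
go (0.4485, -0.421, 0.041) shift [ 0.001 -0.009  0.264] turn [ 0.001 -0.001 -0.   ]
```

View pics/s6.png

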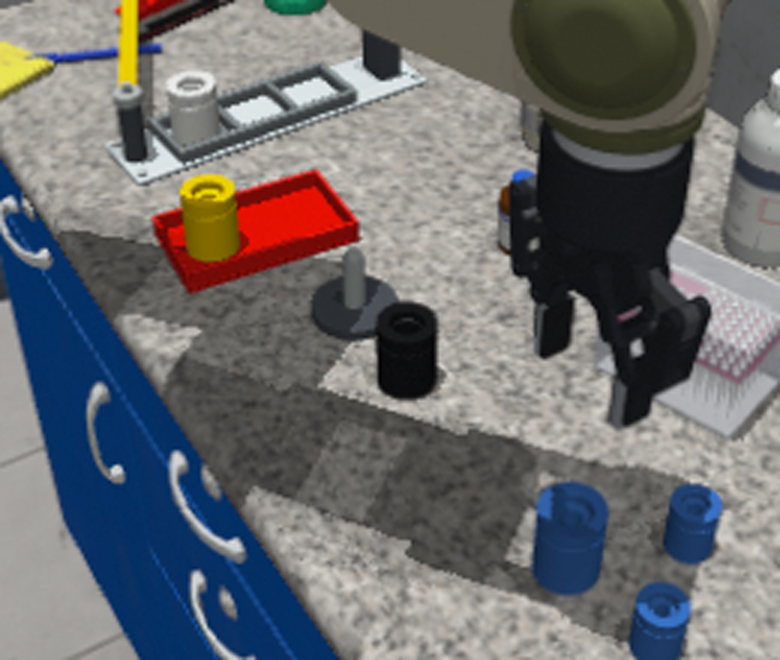

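Yellow stands in the tray at (208,220). Blue (571,540) and black (407,350) are unmoved. Now I'll grasp blue.

Request:
{"op": "arm_command", "data": {
  "commands": [-0.4,0.003,-0.006,0.08,0,0,0,-0.4,0.003,-0.006,0.16,0,0,0,-0.4,0.003,-0.006,0.22,0,0,0,-0.4,0.003,-0.006,0.26,0,0,0,-0.4,0.003,-0.006,0.264,0,0,0,-0.4,0.003,-0.006,0.264,0,0,0,1,0.003,-0.006,0.264,0,0,0,1,0.003,-0.006,0.264,0,0,0,1,0.003,-0.006,0.264,0,0,0,1,0.003,-0.006,0.264,0,0,0,1,0.003,-0.006,0.264,0,0,0,1,0.003,-0.006,0.264,0,0,0]
}}

```text
time_s: 18.15
position: [0.4488, -0.4207, 0.0448]
tool_rot: [[-1.0, -0.0, 0.002], [-0.0, 1.0, -0.002], [-0.002, -0.002, -1.0]]
ft_force: [1.1, 2.1, 8.3]
grip_width: 0.0431
gripper_force: 31.3
```

Request:
{"op": "arm_command", "data": {
  "commands": [1,0,0,-0.08,0,0,0,1,0,0,-0.16,0,0,0,1,0,0,-0.22,0,0,0,1,-0.026,0.08,-0.22,0,0,0,1,-0.026,0.16,-0.22,0,0,0,1,-0.026,0.24,-0.22,0,0,0,1,-0.026,0.32,-0.22,0,0,0,1,-0.026,0.4,-0.22,0,0,0,1,-0.026,0.48,-0.22,0,0,0,1,-0.026,0.55,-0.22,0,0,0,1,-0.026,0.566,-0.22,0,0,0,1,-0.026,0.566,-0.22,0,0,0]
}}

```text
time_s: 19.15
position: [0.461, -0.1352, 0.1536]
tool_rot: [[-1.0, -0.003, 0.001], [-0.003, 1.0, -0.0], [-0.001, -0.0, -1.0]]
ft_force: [0.7, -0.2, 0.2]
grip_width: 0.0429
gripper_force: 31.2
```

```bash
python3 - <<'E'
from h import *
d,im=held(None,.0435)
h=cv2.cvtColor(im,cv2.COLOR_BGR2HSV)[215:275,260:330]; m=cv2.inRange(h,np.array((100,100,30)),np.array((130,255,255)))
ys,xs=np.where(m); print("mask y",ys.min()+215,ys.max()+216)
for y in range(0,60,3):
    x=np.where(m[y])[0]
    if len(x): print(y+215,x.min()+260,x.max()+261,end="; ")
E
```

```text
pos [ 0.461  -0.1352  0.1536] f [ 0.7 -0.2  0.2] bottom px x 286.81041558180107 306.9581616220515 y 251.1531385769012 pin [[297.7 263.6]]
mask y 218 252
218 294 296; 221 287 303; 224 286 297; 227 286 297; 230 286 297; 233 286 297; 236 287 298; 239 287 298; 242 287 306; 245 287 306; 248 288 305; 251 294 296;
```

Request:
{"op": "arm_command", "data": {
  "commands": [1,-0.001,-0.001,0.03,0,0,0,1,-0.001,-0.001,0.06,0,0,0,1,-0.001,-0.001,0.08,0,0,0,1,-0.001,-0.001,0.095,0,0,0,1,-0.001,-0.001,0.104,0,0,0,1,-0.001,-0.001,0.11,0,0,0,1,-0.001,-0.001,0.115,0,0,0,1,-0.001,-0.001,0.12,0,0,0,1,-0.001,-0.001,0.124,0,0,0,1,-0.001,-0.001,0.128,0,0,0,1,-0.001,-0.001,0.128,0,0,0]
}}

```text
time_s: 20.12
position: [0.4624, -0.1376, 0.0908]
tool_rot: [[-1.0, -0.0, 0.003], [-0.0, 1.0, -0.001], [-0.003, -0.001, -1.0]]
ft_force: [-3.1, 5.6, 19.7]
grip_width: 0.0424
gripper_force: 28.8
```

Blue stops at 20 N, so it's shrunk. It goes to the other end of the tray.

Request:
{"op": "arm_command", "data": {
  "commands": [1,0,0.001,-0.05,0,0,0,1,0,0.001,-0.1,0,0,0,1,0,0.001,-0.15,0,0,0,1,-0.01,0.05,-0.15,0,0,0,1,-0.022,0.12,-0.15,0,0,0,1,-0.022,0.19,-0.15,0,0,0,1,-0.022,0.23,-0.15,0,0,0,1,-0.022,0.243,-0.15,0,0,0,1,-0.022,0.243,-0.11,0,0,0,1,-0.022,0.243,-0.05,0,0,0,1,-0.022,0.243,-0.02,0,0,0,1,-0.022,0.243,-0.02,0,0,0]
}}

```text
time_s: 21.12
position: [0.4715, -0.0166, 0.0965]
tool_rot: [[-1.0, 0.0, -0.005], [0.0, 1.0, 0.001], [0.005, 0.001, -1.0]]
ft_force: [-0.2, 0.8, -0.5]
grip_width: 0.0421
gripper_force: 31.9
```

Request:
{"op": "arm_command", "data": {
  "commands": [1,0,-0.001,0.03,0,0,0,1,0,-0.001,0.06,0,0,0,1,0,-0.001,0.08,0,0,0,1,0,-0.001,0.095,0,0,0,1,0,-0.001,0.102,0,0,0,1,0,-0.001,0.106,0,0,0,1,0,-0.001,0.106,0,0,0]
}}

```text
time_s: 21.7
position: [0.4732, -0.0171, 0.048]
tool_rot: [[-1.0, -0.0, 0.002], [-0.0, 1.0, -0.001], [-0.002, -0.001, -1.0]]
ft_force: [-6.7, 0.7, 16.2]
grip_width: 0.0427
gripper_force: 30.5
```

Request:
{"op": "arm_command", "data": {
  "commands": [0.4,0,0,-0.004,0,0,0,-0.1,0,0,-0.004,0,0,0,-0.25,0,0,-0.004,0,0,0,-0.25,0,0,-0.004,0,0,0,-0.25,0,0,-0.03,0,0,0,-0.3,0,0,-0.08,0,0,0,-0.4,0,0,-0.16,0,0,0,-0.4,0,0,-0.24,0,0,0,-0.4,0,0,-0.26,0,0,0,-0.4,0,0,-0.26,0,0,0]
}}

```text
time_s: 22.53
position: [0.4738, -0.0171, 0.1789]
tool_rot: [[-1.0, -0.0, 0.006], [-0.0, 1.0, -0.002], [-0.006, -0.002, -1.0]]
ft_force: [0.0, -0.4, -0.3]
grip_width: 0.0594
gripper_force: 0.0
```

Request:
{"op": "arm_command", "data": {
  "commands": [-0.4,0.036,-0.41,0,0,0,0,-0.4,0.036,-0.41,0,0,0,0,-0.4,0.036,-0.41,0,0,0,0,-0.4,0.036,-0.41,0,0,0,0,-0.4,0.036,-0.41,0,0,0,0,-0.4,0.036,-0.41,0,0,0,0,-0.4,0.036,-0.41,0,0,0,0,-0.4,0.036,-0.41,0,0,0,0]
}}

```text
time_s: 23.2
position: [0.4542, -0.2212, 0.1747]
tool_rot: [[-1.0, 0.0, -0.002], [0.0, 1.0, 0.002], [0.002, 0.002, -1.0]]
ft_force: [-0.5, 1.1, -0.8]
grip_width: 0.0597
gripper_force: 0.0
```

```bash
python3 - <<'E'
from h import *
d,im=snap("side","s7.png",(180,180,440,400),3)
print(env.observe()["position"])
print(3*(w2p(d,[[.4545,-.2224,.056],[.472,-.017,.060]])-[180,180]))
go((.4545,-.2224,.041))
E
```

```text
[ 0.45440318 -0.22070028  0.17505276]
[[407.21105674 321.83289129]
 [290.51017303 168.2642501 ]]
go (0.4545, -0.2224, 0.041) shift [-0.001 -0.004  0.268] turn [ 0.001 -0.001  0.   ]
```

View pics/s7.png

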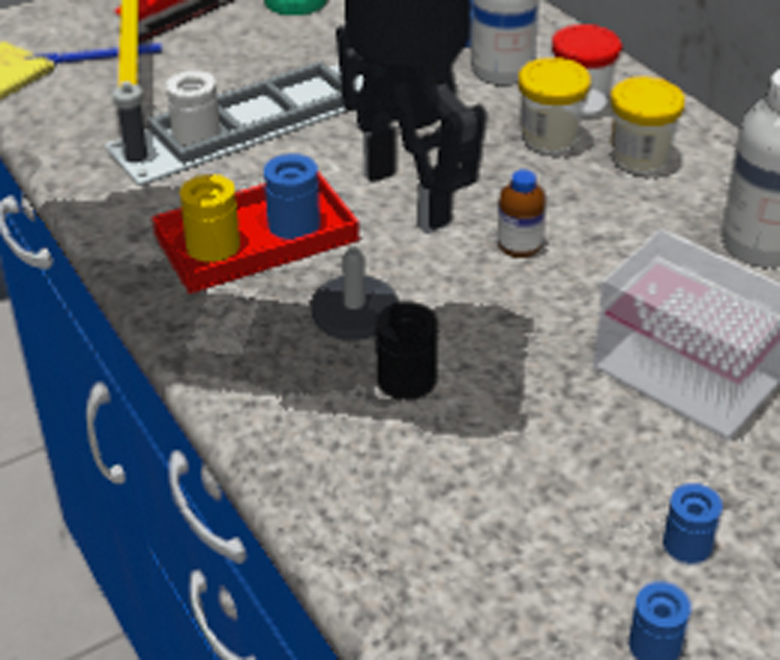

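Both shrunk sleeves stand in the tray, yellow at (208,220) and blue at (292,195). Black is in place at (407,350). Grasping it and taking it to the pin.

Request:
{"op": "arm_command", "data": {
  "commands": [-0.4,0,-0.002,0.08,0,0,0,-0.4,0,-0.002,0.16,0,0,0,-0.4,0,-0.002,0.22,0,0,0,-0.4,0,-0.002,0.26,0,0,0,-0.4,0,-0.002,0.268,0,0,0,-0.4,0,-0.002,0.268,0,0,0,1,0,-0.002,0.268,0,0,0,1,0,-0.002,0.268,0,0,0,1,0,-0.002,0.268,0,0,0,1,0,-0.002,0.268,0,0,0,1,0,-0.002,0.268,0,0,0,1,0,-0.002,0.268,0,0,0]
}}

```text
time_s: 24.25
position: [0.4553, -0.223, 0.0433]
tool_rot: [[-1.0, -0.0, 0.003], [-0.0, 1.0, -0.001], [-0.003, -0.001, -1.0]]
ft_force: [-0.1, 2.5, 7.8]
grip_width: 0.0439
gripper_force: 31.2
```

Request:
{"op": "arm_command", "data": {
  "commands": [1,0,0,-0.08,0,0,0,1,0,0,-0.16,0,0,0,1,0,0,-0.22,0,0,0,1,-0.007,0.04,-0.22,0,0,0,1,-0.013,0.1,-0.22,0,0,0,1,-0.013,0.15,-0.22,0,0,0,1,-0.013,0.17,-0.22,0,0,0,1,-0.013,0.17,-0.22,0,0,0,1,-0.013,0.17,-0.22,0,0,0,1,-0.013,0.17,-0.22,0,0,0]
}}

```text
time_s: 25.08
position: [0.4613, -0.1389, 0.152]
tool_rot: [[-1.0, 0.001, 0.001], [0.001, 1.0, -0.001], [-0.001, -0.001, -1.0]]
ft_force: [0.4, 0.1, -0.0]
grip_width: 0.044
gripper_force: 31.3
```

```bash
python3 - <<'E'
from h import *
d,im=held(None,.0435)
g=cv2.cvtColor(im,cv2.COLOR_BGR2GRAY)[215:260,265:330]
m=g<60
for y in range(0,45,3):
    x=np.where(m[y])[0]
    if len(x): print(y+215,x.min()+265,x.max()+266,end="; ")
E
```

```text
pos [ 0.4613 -0.1389  0.152 ] f [ 0.4  0.1 -0. ] bottom px x 287.80720509145954 307.9821489428606 y 252.58170815214504 pin [[297.7 263.6]]
215 274 318; 218 282 318; 221 275 317; 224 266 316; 227 287 316; 230 287 309; 233 287 309; 236 272 309; 239 284 309; 242 269 307; 245 265 307; 248 269 307; 251 269 303; 254 269 299; 257 271 299;
```

Request:
{"op": "arm_command", "data": {
  "commands": [1,-0.001,0.003,0.03,0,0,0,1,-0.001,0.003,0.06,0,0,0,1,-0.001,0.003,0.08,0,0,0,1,-0.001,0.003,0.095,0,0,0,1,-0.001,0.003,0.104,0,0,0,1,-0.001,0.003,0.11,0,0,0,1,-0.001,0.003,0.115,0,0,0,1,-0.001,0.003,0.12,0,0,0,1,-0.001,0.003,0.126,0,0,0,1,-0.001,0.003,0.13,0,0,0,1,-0.001,0.003,0.13,0,0,0]
}}

```text
time_s: 26.05
position: [0.4615, -0.1362, 0.0866]
tool_rot: [[-1.0, -0.0, -0.0], [-0.0, 1.0, 0.0], [0.0, 0.0, -1.0]]
ft_force: [-0.8, 0.4, -1.2]
grip_width: 0.0437
gripper_force: 31.3
```

Request:
{"op": "arm_command", "data": {
  "commands": [1,0,0,0.01,0,0,0,1,0,0,0.02,0,0,0,1,0,0,0.03,0,0,0,1,0,0,0.04,0,0,0,1,0,0,0.05,0,0,0,1,0,0,0.058,0,0,0,1,0,0,0.058,0,0,0,1,0,0,0.058,0,0,0]
}}

```text
time_s: 26.72
position: [0.4616, -0.1363, 0.0576]
tool_rot: [[-1.0, -0.0, -0.0], [-0.0, 1.0, 0.0], [0.0, 0.0, -1.0]]
ft_force: [-0.8, -0.8, -1.2]
grip_width: 0.0437
gripper_force: 31.3
```

Black passes fully. Lift it and go to pocket 3.

Request:
{"op": "arm_command", "data": {
  "commands": [1,0,0,-0.07,0,0,0,1,0,0,-0.15,0,0,0,1,0,0,-0.226,0,0,0,1,-0.03,0.07,-0.226,0,0,0,1,-0.06,0.145,-0.226,0,0,0,1,-0.09,0.22,-0.226,0,0,0,1,-0.12,0.295,-0.226,0,0,0,1,-0.15,0.37,-0.226,0,0,0,1,-0.18,0.445,-0.226,0,0,0,1,-0.21,0.515,-0.226,0,0,0,1,-0.235,0.573,-0.226,0,0,0,1,-0.235,0.573,-0.226,0,0,0]
}}

```text
time_s: 27.72
position: [0.5801, 0.155, 0.1707]
tool_rot: [[-1.0, -0.005, 0.001], [-0.005, 1.0, 0.001], [-0.001, 0.001, -1.0]]
ft_force: [-0.5, -0.6, -1.0]
grip_width: 0.0438
gripper_force: 31.4
```

Request:
{"op": "arm_command", "data": {
  "commands": [1,0,0,0.05,0,0,0,1,0,0,0.1,0,0,0,1,0,0,0.13,0,0,0,1,0,0,0.16,0,0,0,1,0,0,0.17,0,0,0,1,0,0,0.17,0,0,0]
}}

```text
time_s: 28.22
position: [0.5785, 0.1498, 0.0849]
tool_rot: [[-1.0, 0.0, -0.002], [0.0, 1.0, -0.0], [0.002, -0.0, -1.0]]
ft_force: [0.3, -0.5, 0.0]
grip_width: 0.0439
gripper_force: 31.4
```

```bash
python3 - <<'E'
from h import *
d,im=snap("side","s8.png",(200,160,340,260),5)
p=env.observe()["position"];print(p)
print(5*(w2p(d,[[p[0],p[1],p[2]-.0433+h] for h in(0,.056)])-[200,160]))
print(5*(w2p(d,[[.457,.1448,.062],[.518,.1486,.006],[.5783,.1504,.006]])-[200,160]))
go((.579,.1504,.05))
E
```

```text
[0.57911966 0.14993293 0.08604941]
[[413.18596051 204.79131807]
 [408.96402989 117.22437645]]
[[216.7188679  239.78233606]
 [322.05888203 291.55574478]
 [414.23762208 259.93278913]]
go (0.579, 0.1504, 0.05) shift [0.    0.001 0.072] turn [-0. -0. -0.]
```

View pics/s8.png

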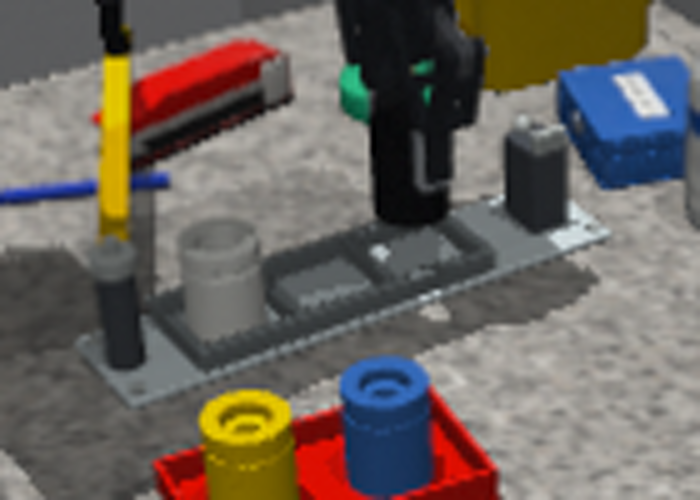

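White is centred in pocket 1 at (222,280). Black's bottom at (410,205) is lined up over pocket 3 at (415,260). Lowering.

Request:
{"op": "arm_command", "data": {
  "commands": [1,-0.002,0.001,0.02,0,0,0,1,-0.002,0.001,0.04,0,0,0,1,-0.002,0.001,0.055,0,0,0,1,-0.002,0.001,0.065,0,0,0,1,-0.002,0.001,0.071,0,0,0,1,-0.002,0.001,0.071,0,0,0,1,-0.002,0.001,0.071,0,0,0]
}}

```text
time_s: 28.85
position: [0.5802, 0.1507, 0.0503]
tool_rot: [[-1.0, -0.0, 0.0], [-0.0, 1.0, -0.0], [-0.0, -0.0, -1.0]]
ft_force: [-0.1, 0.9, -1.0]
grip_width: 0.0439
gripper_force: 31.4
```

Request:
{"op": "arm_command", "data": {
  "commands": [0.4,0,0,0,0,0,0,-0.1,0,0,0,0,0,0,-0.3,0,0,0,0,0,0,-0.3,0,0,0,0,0,0,-0.3,0,0,-0.03,0,0,0,-0.3,0,0,-0.1,0,0,0,-0.3,0,0,-0.18,0,0,0,-0.3,0,0,-0.26,0,0,0,-0.3,0,0,-0.32,0,0,0,-0.3,0.05,-0.1,-0.32,0,0,0,-0.3,0.1,-0.2,-0.32,0,0,0,-0.3,0.1,-0.2,-0.32,0,0,0]
}}

```text
time_s: 29.85
position: [0.5287, 0.049, 0.2109]
tool_rot: [[-1.0, -0.0, 0.001], [-0.0, 1.0, -0.001], [-0.001, -0.001, -1.0]]
ft_force: [1.6, -1.1, 0.8]
grip_width: 0.0556
gripper_force: 0.0
```

```bash
python3 - <<'E'
from h import *
d,im=snap("top"); d2,im2=snap("side")
a=cv2.resize(im[150:310,70:290],None,fx=2.7,fy=2.7,interpolation=cv2.INTER_CUBIC); b=cv2.resize(im2[140:290,190:340],None,fx=2.88,fy=2.88,interpolation=cv2.INTER_CUBIC)
c=np.zeros((432*2,594,3),np.uint8)
out=np.hstack([cv2.resize(a,(440,320)),cv2.resize(b,(320,320))]); cv2.imwrite("pics/k.png",out)
print(env.observe()["position"])
H=np.array([.396,.1443])
for th in(1.1,1.15,1.2,1.25,1.3):
    k=H+.235*np.array([np.cos(th+.034),np.sin(th+.034)]); q=np.r_[k,.112]
    print(th,k.round(4),"top",((w2p(d,q)-[70,150])*2).round(0),"side",((w2p(d2,q)-[190,140])*320/150).round(0))
E
```

```text
[0.52872698 0.04789254 0.2108523 ]
1.1 [0.4954 0.3572] top [[ 40. 189.]] side [[72. 41.]]
1.15 [0.4846 0.3619] top [[ 36. 199.]] side [[64. 41.]]
1.2 [0.4737 0.3661] top [[ 32. 209.]] side [[56. 42.]]
1.25 [0.4625 0.3697] top [[ 29. 219.]] side [[47. 43.]]
1.3 [0.4511 0.3727] top [[ 26. 229.]] side [[39. 44.]]
```

View pics/k.png

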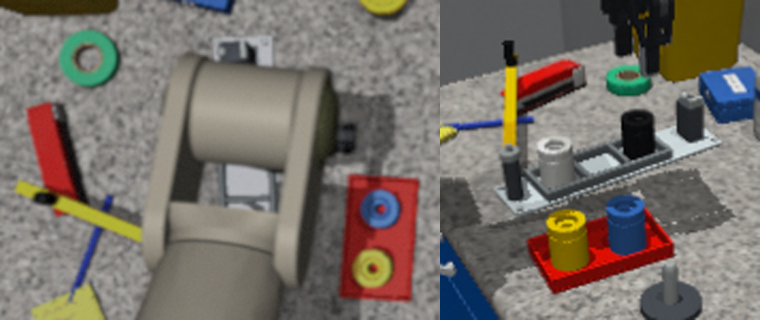

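Black stands in pocket 3 and white in pocket 1, with yellow and blue in the tray. The knob is at (42,198) in the left panel, which puts the bar at about 1.13 rad and the knob near (0.487, 0.358).

Request:
{"op": "arm_command", "data": {
  "commands": [-0.3,0.083,0.62,0,0,0,0,-0.3,0.083,0.62,0,0,0,0,-0.3,0.083,0.62,0,0,0,0,-0.3,0.083,0.62,0,0,0,0,-0.3,0.083,0.62,0,0,0,0,-0.3,0.083,0.62,0,0,0,0,-0.3,0.083,0.62,0,0,0,0,-0.3,0.083,0.62,0,0,0,0,-0.3,0.083,0.62,0,0,0,0,-0.3,0.083,0.62,0,0,0,0,-0.3,0.083,0.62,0,0,0,0,-0.3,0.083,0.62,0,0,0,0]
}}

```text
time_s: 30.95
position: [0.4889, 0.3598, 0.2104]
tool_rot: [[-1.0, 0.001, -0.0], [0.001, 1.0, -0.0], [0.0, -0.0, -1.0]]
ft_force: [-0.7, -0.9, -0.5]
grip_width: 0.0555
gripper_force: 0.0
```

```bash
python3 - <<'E'
from h import *
d2,im2=snap("side"); cv2.imwrite("pics/k2.png",cv2.resize(im2[110:230,190:310],None,fx=5,fy=5,interpolation=cv2.INTER_CUBIC))
p=env.observe()["position"];print(p,(w2p(d2,[[p[0],p[1],.112],[p[0],p[1],.21]])-[190,110])*5)
go((.487,.358,.104))
E
```

```text
[0.48898539 0.35966975 0.21045071] [[158.17188216 246.10457911]
 [138.60748758  90.44713082]]
go (0.487, 0.358, 0.104) shift [ 0.004 -0.003  0.213] turn [-0.     0.    -0.001]
```

View pics/k2.png

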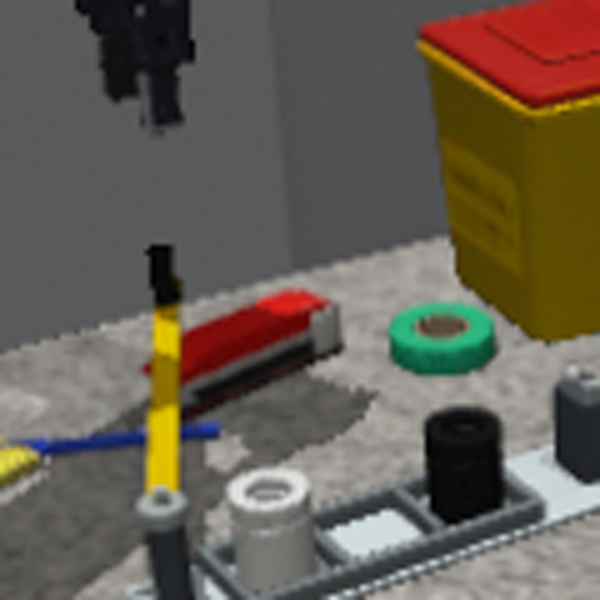

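The knob top at (160,248) coincides with the TCP projection at (158,246). Both sleeves stand in their pockets. Now I'll go down and grip the knob.

Request:
{"op": "arm_command", "data": {
  "commands": [-0.3,0,0,0.07,0,0,0,-0.3,0,0,0.13,0,0,0,-0.3,0,0,0.18,0,0,0,-0.3,0,0,0.208,0,0,0,-0.3,0,0,0.208,0,0,0,0.2,0,0,0.208,0,0,0,1,0,0,0.208,0,0,0,1,0,0,0.208,0,0,0,1,0,0,0.208,0,0,0,1,0,0,0.208,0,0,0,1,0,0,0.208,0,0,0,1,0,0,0.208,0,0,0],
  "newtons": 25
}}

```text
time_s: 32.0
position: [0.4888, 0.36, 0.1079]
tool_rot: [[-1.0, 0.0, 0.001], [0.0, 1.0, -0.001], [-0.001, -0.001, -1.0]]
ft_force: [-1.0, -4.6, 5.4]
grip_width: 0.0149
gripper_force: 24.6
```

```bash
python3 - <<'E'
from h import *
s=env.observe();p=s["position"];H=np.array([.396,.1443]);v=p[:2]-H
print(p,s["ft_force"],s["grip_width"],"r",np.hypot(*v),"th",np.arctan2(v[1],v[0])-.034)
r=np.hypot(*v);a=np.arctan2(v[1],v[0])
for t in np.arange(a,-.06,-.12): 
    k=H+r*np.array([np.cos(t),np.sin(t)])-p[:2]; print(round(t-.034,3),(-k[0]/.5).round(3),(k[1]/.5).round(3))
E
```

```text
[0.48877171 0.36001777 0.1079017 ] [-0.98567409 -4.60662711  5.350346  ] 0.01494959518545366 r 0.2348206673259566 th 1.1306471388056756
1.131 -0.0 0.0
1.011 -0.05 -0.025
0.891 -0.097 -0.056
0.771 -0.14 -0.093
0.651 -0.178 -0.134
0.531 -0.211 -0.18
0.411 -0.238 -0.229
0.291 -0.26 -0.282
0.171 -0.274 -0.336
0.051 -0.282 -0.392
-0.069 -0.284 -0.448
```

Request:
{"op": "arm_command", "data": {
  "commands": [1,-0.025,-0.012,-0.006,0,0,0,1,-0.05,-0.025,-0.006,0,0,0,1,-0.074,-0.04,-0.006,0,0,0,1,-0.097,-0.056,-0.006,0,0,0,1,-0.119,-0.074,-0.006,0,0,0,1,-0.14,-0.093,-0.006,0,0,0,1,-0.16,-0.113,-0.006,0,0,0,1,-0.178,-0.134,-0.006,0,0,0,1,-0.195,-0.156,-0.006,0,0,0,1,-0.211,-0.18,-0.006,0,0,0,1,-0.225,-0.204,-0.006,0,0,0,1,-0.238,-0.229,-0.006,0,0,0]
}}

```text
time_s: 33.0
position: [0.6097, 0.245, 0.1094]
tool_rot: [[-1.0, 0.001, 0.003], [0.001, 1.0, 0.001], [-0.003, 0.001, -1.0]]
ft_force: [3.8, 3.9, -10.5]
grip_width: 0.015
gripper_force: 25.9
```

```bash
cat > b.py <<'E'
from h import *
s=env.observe();p=s["position"];H=np.array([.396,.1443]);v=p[:2]-H;r=np.hypot(*v);a=np.arctan2(v[1],v[0])
print(p,s["ft_force"].round(1) if hasattr(s["ft_force"],"round") else s["ft_force"],s["grip_width"],"r",r,"th",a-.034)
for t in np.arange(a-.034,-.06,-.06): 
    k=H+.2348*np.array([np.cos(t+.034),np.sin(t+.034)])-p[:2]; print(round(t,3),(-k[0]/.5).round(3),(k[1]/.5).round(3))
E
python3 b.py
```

```text
[0.60972278 0.24497044 0.10936946] [  3.8   3.9 -10.5] 0.015039171114032301 r 0.23624555844554082 th 0.4062065102792386
0.406 0.003 -0.001
0.346 -0.009 -0.027
0.286 -0.018 -0.054
0.226 -0.026 -0.081
0.166 -0.033 -0.108
0.106 -0.038 -0.136
0.046 -0.041 -0.164
-0.014 -0.042 -0.192
```

Request:
{"op": "arm_command", "data": {
  "commands": [1,-0.006,-0.014,0.003,0,0,0,1,-0.01,-0.027,0.003,0,0,0,1,-0.019,-0.054,0.003,0,0,0,1,-0.027,-0.081,0.003,0,0,0,1,-0.034,-0.108,0.003,0,0,0,1,-0.039,-0.125,0.003,0,0,0,1,-0.039,-0.142,0.003,0,0,0,1,-0.041,-0.158,0.003,0,0,0,1,-0.042,-0.174,0.003,0,0,0,1,-0.042,-0.184,0.003,0,0,0,1,-0.042,-0.19,0.003,0,0,0,1,-0.042,-0.19,0.003,0,0,0]
}}

```text
time_s: 34.0
position: [0.6302, 0.152, 0.1091]
tool_rot: [[-1.0, 0.0, 0.006], [0.0, 1.0, 0.003], [-0.006, 0.003, -1.0]]
ft_force: [7.6, 8.2, -1.9]
grip_width: 0.0147
gripper_force: 26.9
```

```bash
python3 b.py
```

```text
[0.63017098 0.15204104 0.10911381] [ 7.6  8.2 -1.9] 0.014733445954906926 r 0.23429889541500631 th -0.0009548368681519745
-0.001 -0.001 0.0
```

Request:
{"op": "arm_command", "data": {
  "commands": [1,0,-0.004,0,0,0,0,1,0,-0.008,0,0,0,0,1,0,-0.008,0,0,0,0,1,0,-0.008,0,0,0,0]
}}

```text
time_s: 34.33
position: [0.6302, 0.1515, 0.1092]
tool_rot: [[-1.0, -0.002, 0.007], [-0.002, 1.0, 0.008], [-0.007, 0.008, -1.0]]
ft_force: [10.3, 23.8, -2.2]
grip_width: 0.0148
gripper_force: 27.6
```

It's against a hard stop: 24 N gave only 0.5 mm of movement, well beyond the ball's 4–6 N. Relax, release and lift away.

Request:
{"op": "arm_command", "data": {
  "commands": [1,0,0.008,0,0,0,0,0.6,0,0.008,0,0,0,0,0.2,0,0.008,0,0,0,0,-0.2,0,0.008,0,0,0,0,-0.2,0,0.008,0,0,0,0,-0.2,0,0.008,-0.05,0,0,0,-0.2,0,0.008,-0.13,0,0,0,-0.2,0,0.008,-0.21,0,0,0,-0.2,0.08,0.008,-0.25,0,0,0,-0.2,0.16,-0.06,-0.25,0,0,0,-0.2,0.24,-0.12,-0.25,0,0,0,-0.2,0.24,-0.2,-0.25,0,0,0]
}}

```text
time_s: 35.33
position: [0.509, 0.0614, 0.2335]
tool_rot: [[-1.0, -0.003, -0.001], [-0.003, 1.0, 0.0], [0.001, 0.0, -1.0]]
ft_force: [2.0, -0.6, 0.0]
grip_width: 0.0514
gripper_force: 0.0
```

Request:
{"op": "arm_command", "data": {
  "commands": [-0.2,0.08,-0.08,0,0,0,0,-0.2,0.14,-0.16,0,0,0,0,-0.2,0.14,-0.24,0,0,0,0,-0.2,0.14,-0.32,0,0,0,0,-0.2,0.14,-0.4,0,0,0,0,-0.2,0.14,-0.48,0,0,0,0,-0.2,0.14,-0.48,0,0,0,0,-0.2,0.14,-0.48,0,0,0,0]
}}

```text
time_s: 36.0
position: [0.4424, -0.1827, 0.2326]
tool_rot: [[-1.0, 0.004, -0.0], [0.004, 1.0, -0.0], [0.0, -0.0, -1.0]]
ft_force: [-0.8, 0.3, 0.0]
grip_width: 0.051
gripper_force: 0.0
```

```bash
python3 - <<'E'
from h import *
d,im=snap("top"); d2,im2=snap("side")
a=cv2.resize(im[150:310,170:290],None,fx=3,fy=3,interpolation=cv2.INTER_CUBIC); b=cv2.resize(im2[140:280,190:350],None,fx=2.7,fy=3.43,interpolation=cv2.INTER_CUBIC)
cv2.imwrite("pics/f.png",np.hstack([a,cv2.resize(b,(432,480))]))
H=np.array([.396,.1443])
for th in(-.0,.03,.1):
    k=H+.235*np.array([np.cos(th+.034),np.sin(th+.034)]); q=np.r_[k,.112]; print(th,(w2p(d,q)-[170,150])*3,(w2p(d2,q)-[190,140])*[2.7,3.43])
s=env.observe();print(s["position"],s["ft_force"])
E
```

```text
-0.0 [[ 34.96991238 101.04603281]] [[290.03780544 117.46741108]]
0.03 [[ 25.64624815 101.64270452]] [[286.33543381 114.24999334]]
0.1 [[  3.9630955 104.1030305]] [[277.16016574 107.10823486]]
[ 0.44250993 -0.17936301  0.23269858] [0.76988178 0.07882833 0.02716633]
```

View pics/f.png

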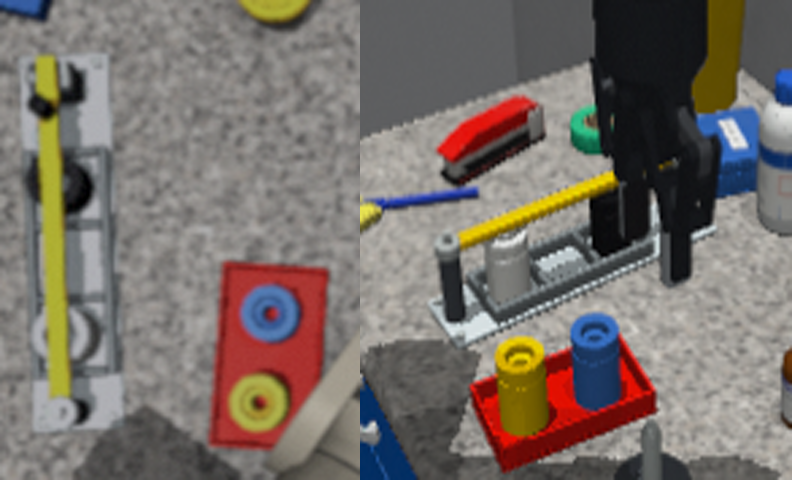

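The bar lies along the carrier with its knob at (39,103). Predicted is 35 for shut and 26 at 0.03 rad, so it's shut. Black and white stand in their pockets, yellow and blue in the tray, and the arm is clear. Handing in.

```bash
python3 -c "
from h import *
print(env.close_job())"
```

```text
the job is handed in; nothing more can be done
None
```

I handed the job in at about 36 s; the hand-in returned no verdict. White and black passed the pin and stand in pockets 1 and 3, yellow and blue stopped short and stand in the red tray, green was not there, the keeper bar is shut on its stop, and the brown bottle was left untouched.

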